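# Open the push-and-turn cap of a solvent can

## Task

The solvent can held in the wooden bench cradle has a child-resistant cap: push the cap down against its spring and, keeping it down, turn it anticlockwise (seen from above) until you feel it come up against its stop, without forcing it; then lift it straight off. Set the cap down, top side up, in the shallow wooden tray without dropping it, let go, and leave the other things on the bench alone.

Things in the scene. Friction and masses are not known exactly. Their poses are not given: they have to be found in the camera images.
- can: Rectangular metal can, 75 x 125 mm, 130 mm tall, paper label, fixed immovably in a plywood cradle (120 x 170 mm, 50 mm high) screwed to the bench. Origin: centre of the cradle's underside, on the bench; z up, y along the can's long side. Its flat top is 145 mm above the origin. The load on can and neck together must stay under 70 N: never ram the cap down or wrench it (over 0.7 N m at the stop).
- neck_foot (a point): Foot of the neck: centre of the can's flat top. A spring insert always pushes the cap up. As found, 3 lugs inside the cap sit in pockets: it cannot be pulled off and turns only part way to and fro. The spring resists with 6 N before the cap moves; pushed down 3.5 mm (10 N) the lugs are free to turn; it bottoms hard at 5.5 mm (12.5 N). Let up too early, the lugs drop back into the pockets.
- neck_mouth (a point): Top of the neck (40 mm wide, 24 mm high, vertical), under the cap. Held down, the cap turns anticlockwise seen from above by 35 to 90 degrees, differing each time and unmarked, to a solid stop. Only in the last 6 degrees before the stop can it be lifted straight up; 0.25 N m there is plenty. The spring then lifts it 4 mm above where it was found; it is clear 27 mm above where it was found.
- cap: Loose black plastic cap on the neck: round, ribbed 12-sided skirt, 51 mm wide, 26 mm high, about 50 g, closed top. Origin: centre of its underside (skirt's rim), z up along its axis; x points at the middle of one of the 12 flats, 30 degrees apart. As found its underside is 7 mm above the can's top (152 mm above the can's origin); fully pushed down 1.5 mm. Hold it by the skirt's sides.
- tray: Shallow open wooden tray fixed on the bench, 170 mm (its x) by 190 mm (its y) outside, 16 mm high, walls and floor 7 mm thick. Origin: centre of its underside on the bench, z up; the inner floor is 7 mm above the origin.
- hammer: Bystander: hammer with a wooden handle lying on the bench beyond the can and tray. Leave alone. Origin under its middle.
- offcut: Bystander: softwood offcut, 60 x 110 x 40 mm. Leave alone. Origin: centre of its underside.
- jar: Bystander: amber glass jar with a metal lid, 60 mm wide, 70 mm tall. Leave alone. Origin: centre of its underside.

How it is judged:
On the way, in this order (a step that is already met when the one before it is completed fails the run):
1. the cap is pushed down at least 2.5 mm against its spring while on the neck (z of cap in the frame of can below 0.1495 m and horizontal distance between cap and can below 0.008 m), for 0.1 s.
2. the cap is lifted straight up, clear of the neck (z of cap in the frame of can above 0.172 m and horizontal distance between cap and can below 0.03 m).
At the end, for the whole second after the job is handed in: The cap lies flat on the tray's inner floor, inside the walls (underside within 4 mm of the floor), top side up within 0.1 rad, at rest and released (z of cap in the frame of tray between 0.003 and 0.011 m and x of cap in the frame of tray between -0.058 and 0.058 m and y of cap in the frame of tray between -0.068 and 0.068 m and angle between cap's own z axis and vertical below 0.1 rad and linear speed of cap below 0.02 m/s and contact force between cap and tray above 0.1 N and contact force between cap and the fingers below 0.05 N); the robot touches nothing.
It fails at once if the can and its neck are loaded with more than 70 N (cap rammed down, twisted or pulled by force, or the can leaned on) (contact force between can and anything else above 70 N).
It fails at once if the cap is dropped: it falls freely, out of the fingers, at more than 0.6 m/s (contact force between cap and the fingers below 0.05 N and linear speed of cap above 0.6 m/s).
It fails at once if a bystander is moved by more than 20 mm (distance of any of hammer, offcut, jar from where it was at the start of the episode above 0.02 m).
It also fails if it takes over 69 s, if anything falls off the work surface, if the arm or the gripper's body presses on something with over 40 N, if the wrist force passes 120 N, or if a joint passes its speed limit or range.

## Robot

A 6-joint arm with a two-finger parallel gripper is mounted at the origin on the work surface. World frame = base frame: x ahead of the robot, y to its left, z up, the work surface at z = 0. Lengths are in m, angles in rad, forces in N, time in s.
With the tool pointing down it reaches from about 0.375 to 0.975 m from the base axis. Payload 3.8 kg.
Tool frame: the origin (TCP) lies midway between the tips of the shut fingers; the grasp point (between the pads) lies 19 mm behind it; z points along the fingers, y is the line along which they close (so a half turn about z gives the same grasp; the last joint's range is limited). The gripper opens to 85 mm and grips with 20 to 120 N. Pads are 22 mm wide; open, the fingers measure 114 mm over their backs; the gripper's body (76 mm by 85 mm) begins 54 mm behind the grasp point. The pads swing forward as they close: fully open they stand 13 mm farther back than shut.
Start: joints at [-1.162, 0.264, 1.604, -0, 1.274, -0.037], TCP at [0.291, -0.609, 0.231] pointing down, gripper open.
Joint ranges: [-2.63, 2.63], [-0.94, 2.18], [0.31, 2.57], [-1.31, 4.45], [0, 2.66], [-2.55, 2.55]. Speed limits (rad/s): [2.57, 2.57, 3.14, 3.14, 3.14, 3.14].

## Interface

Orientations are given as a rotation vector (axis times angle).
In Python, from workcell import bot gives the robot as it stands.
- The arm moves only by the tool step_arm, never from a script. Its argument "motion" is a list of rows, each a list of 5 numbers: the finger opening in cm, from 0 to 8.54, then the shift along the tool's x, y, z in cm, then the turn about the tool's z in degrees. In form: [[claw, dx, dy, dz, twist], ...]. A call has 1 to 20 rows; each row is the pose to reach, as a shift and turn from the pose commanded when the call began, along the tool's axes at that moment; what a row does not reach only later rows make up. A row lasts 1/10 s, in which the tool goes at most 50 mm and 8.59 degrees, less where a joint would pass 70% of its speed; a pose out of reach is approached as far as the arm can. A call with a gripper value outside its range is refused whole. The fingers move at their own pace and stop on an object; "force" is the grip in N (left out, the last holds). Time passes only in rows, so rows that repeat a pose let the fingers close. It gives the time, the measured TCP pose, the force, the opening and the grip force at its end, in the units of the state.
- bot.read_state(): the state, without advancing time (a new reading comes with each control period).
- bot.read_camera(name): name is "scene" or "top" or "wrist"; returns (picture, depth): 420x560x3 uint8, red, green, blue; 420x560 float32, m along the optical axis (not along the pixel's ray), 0 where there is no reading.
- bot.calibration(name): a dict with "mtx" (3x3 intrinsics, pixels), "k1" (the pictures are not rectified: a ray, as slopes to the right and down, at radius r is drawn at 1 + k1 r^2 times it, then the intrinsics apply), "origin" and "orientation" of the camera in the world; the wrist camera has in their place "T_tool_cam" (4x4, takes a point from camera to tool coordinates, whose origin is the TCP and whose axes are the flange's). Camera axes: x right, y up, looking along -z (the intrinsics and any distortion apply to the point x, -y, -z); pixel columns grow to the right and rows downward; lengths in m; the calibration is good to about 2 mm. A picture is of the moment at which its call begins: read the wrist's pose just before it. calibration takes no time and is no camera call.
- bot.finish_job(): hands the job in; it is judged then, once.
The state is a dict: "time": time; "q": joint angles; "joint_vel": joint speeds; "joint_torque": joint torques, N m; "tool_pos": TCP position; "tcp_rot": TCP orientation; "wrist_force": force on the tool from outside, world axes, zero at the start; "torque": the same for the moment, N m; "width": opening from 0.0 (shut) to 1.0 (fully open); "grip_force": force on a finger pad.
Only numpy, scipy, OpenCV 4.12 (cv2) and the standard library are available. Lean on these libraries where they do the work, as an engineer would, in place of code of your own. Each camera call takes 0.05 s, during which the arm holds its last target. There are 200 camera calls.

## Working session

There is one attempt and no reset: what is moved stays moved. The work goes in short steps, Python scripts to look and compute and a tool call to move; the robot and the scene stay as the last step left them, time stands still between calls to the robot, and variables do not carry over. Pictures are saved under pics/ and viewed, at most 10 in all, crops included, and the job is handed in when it is done.

Besides the shell and the picture viewer there is one more tool, called after ">>>" by a JSON object that holds its "name" and its "arguments". step_arm: Moves the arm, as the interface text tells. Its arguments: {"type":"object","properties":{"motion":{"type":"array","items":{"type":"array","items":{"type":"number"}}},"force":{"type":"number"}},"required":["motion"]}

```bash
mkdir -p pics; cat > h.py <<'E'
import numpy as np, cv2
from scipy.spatial.transform import Rotation as R
from workcell import bot
def grab(n):
    s=bot.read_state(); c=bot.calibration(n); im,d=bot.read_camera(n); 
    if 'T_tool_cam' in c:
        T=np.eye(4);T[:3,:3]=R.from_rotvec(s['tcp_rot']).as_matrix();T[:3,3]=s['tool_pos'];T=T@np.array(c['T_tool_cam'])
    else:
        T=np.eye(4);o=np.array(c['orientation'],float)
        T[:3,:3]=o if o.shape==(3,3) else R.from_rotvec(o).as_matrix();T[:3,3]=c['origin']
    return im,d,c,T,s
def cloud(d,c,T):
    h,w=d.shape; u,v=np.meshgrid(np.arange(w),np.arange(h))
    K=np.array(c['mtx']); p=np.stack([u,v],-1).reshape(-1,1,2).astype(float)
    q=cv2.undistortPoints(p,K,np.array([c['k1'],0,0,0.])).reshape(h,w,2)
    P=np.stack([q[...,0]*d,-q[...,1]*d,-d],-1)
    return P@T[:3,:3].T+T[:3,3]
E
python3 - <<'E'
from h import *
print(bot.read_state())
for n in ['top','scene']:
    im,d,c,T,s=grab(n); print(n,c)
    cv2.imwrite(f'pics/{n}0.png',im[...,::-1]); np.savez(f'{n}0.npz',im=im,P=cloud(d,c,T),d=d)
E
```

```text
{'time': 0.0, 'q': array([-1.16189953e+00,  2.64791953e-01,  1.60535763e+00, -5.25055120e-06,
        1.27371273e+00, -3.68674682e-02]), 'joint_vel': array([-7.91877170e-04, -3.16071260e-04,  1.91768421e-05,  1.42790270e-03,
        5.51514269e-04,  1.16570111e-03]), 'joint_torque': array([ 1.48213308e-03, -5.15093994e+01, -3.67321730e+01,  1.15986209e-04,
        1.26617239e-02, -1.61000173e-05]), 'tool_pos': array([ 0.29075162, -0.60836378,  0.22994473]), 'tcp_rot': array([-3.06170854e+00, -6.93931494e-01,  6.66630695e-04]), 'wrist_force': array([ 0.94178171,  0.56994895, -0.58088293]), 'torque': array([-0.00592104, -0.01076027, -0.04654972]), 'grip_force': 0.0, 'width': 0.9994181002220122}
top {'mtx': array([[540.58656658,   0.        , 275.17188333],
       [  0.        , 540.58656658, 203.83101049],
       [  0.        ,   0.        ,   1.        ]]), 'k1': -0.09781379563724589, 'origin': array([ 0.46625192, -0.08279547,  1.30779443]), 'orientation': array([ 0.10238603, -0.08254481, -1.59892209])}
scene {'mtx': array([[407.04388266,   0.        , 270.49794529],
       [  0.        , 407.04388266, 220.10230265],
       [  0.        ,   0.        ,   1.        ]]), 'k1': -0.060147031328872745, 'origin': array([0.9905744 , 0.55985044, 0.58454851]), 'orientation': array([0.3696512 , 1.31772514, 2.33463369])}
```

View pics/top0.png

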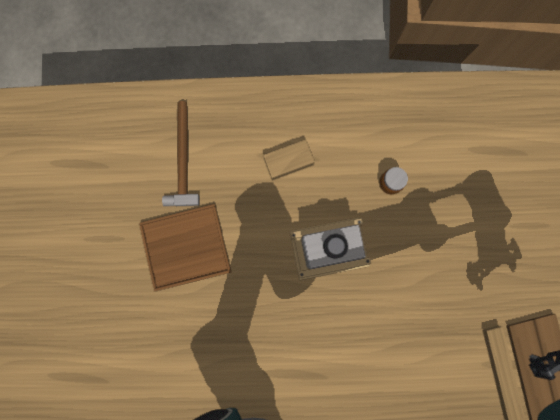

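View pics/scene0.png

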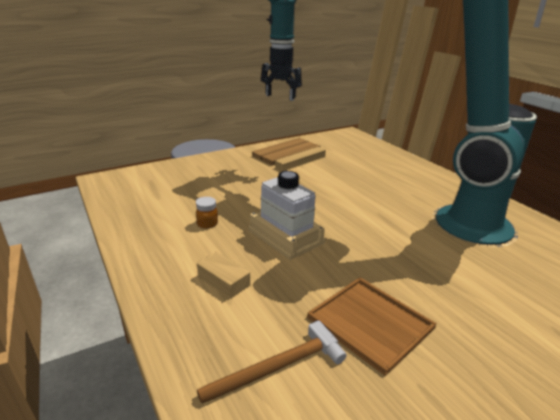

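The top view shows the cap at (336,245), the tray centred near (186,246), the jar at (396,180), the offcut at (289,158) and the hammer at (182,150). The scene view agrees with this.

```bash
python3 - <<'E'
from h import *
for n in ['top','scene']:
    f=np.load(n+'0.npz');P=f['P'];d=f['d'];im=f['im'].astype(int)
    ok=(d>0)
    z=P[...,2]
    m=ok&(z>.160)&(z<.2)&(np.abs(P[...,0]-.39)<.15)&(np.abs(P[...,1]+.22)<.15)
    Q=P[m]; print(n,'cap',len(Q),np.median(Q,0),Q.min(0),Q.max(0),((Q.min(0)+Q.max(0))/2))
    m=ok&(z>.135)&(z<.155)&(np.abs(P[...,0]-.39)<.15)&(np.abs(P[...,1]+.22)<.15)
    r=cv2.minAreaRect((P[m][:,:2]*1000).astype(np.float32)); print('cantop',r,np.median(P[m][:,2]))
f=np.load('top0.npz');P=f['P']
# tray: reddish brown colour
for u,v in [(186,246),(142,221),(214,205),(229,270),(155,288),(336,245),(289,158),(396,180),(182,150)]: print((u,v),P[v,u].round(3))
z=P[...,2]; m=(z>.011)&(z<.022)&(f['d']>0); m[:, :130]=0;m[:,240:]=0;m[:203]=0;m[300:]=0
r=cv2.minAreaRect((P[m][:,:2]*1000).astype(np.float32)); print('tray',r)
E
```

```text
top cap 488 [ 0.50868678 -0.19372512  0.17891991] [ 0.48229421 -0.21994992  0.16029643] [ 0.53442255 -0.16871019  0.18717021] [ 0.50835838 -0.19433005  0.17373332]
cantop ((507.7880554199219, -193.56842041015625), (74.31254577636719, 123.45420837402344), 8.360159873962402) 0.14537218160271914
scene cap 302 [ 0.51565377 -0.18229389  0.17772773] [ 0.48249788 -0.21886363  0.16013815] [ 0.5363742  -0.16596912  0.18159761] [ 0.50943604 -0.19241637  0.17086788]
cantop ((511.0810546875, -191.0985107421875), (75.17713928222656, 125.42294311523438), 11.483681678771973) 0.1456450513034656
(186, 246) [0.524 0.15  0.006]
(142, 221) [0.588 0.259 0.001]
(214, 205) [0.62  0.079 0.018]
(229, 270) [0.464 0.046 0.014]
(155, 288) [0.425 0.224 0.018]
(336, 245) [ 0.509 -0.195  0.18 ]
(289, 158) [ 0.725 -0.105  0.042]
(396, 180) [ 0.659 -0.35   0.075]
(182, 150) [0.756 0.154 0.027]
tray ((536.4620361328125, 155.53709411621094), (201.81954956054688, 190.1769561767578), 12.342947006225586)
```

```bash
cat >> h.py <<'E'
def rel(target):
    s=bot.read_state();M=R.from_rotvec(s['tcp_rot']).as_matrix()
    return (M.T@(np.array(target)-s['tool_pos'])*100).round(2), M.round(3)
E
python3 - <<'E'
from h import *
print(bot.calibration('wrist'));print(rel([.5085,-.194,.30]))
E
```

```text
{'mtx': array([[372.6207392 ,   0.        , 275.29287462],
       [  0.        , 372.6207392 , 210.45766219],
       [  0.        ,   0.        ,   1.        ]]), 'k1': -0.0003853523593169966, 'T_tool_cam': array([[-5.78008488e-04,  9.48927103e-01,  3.15494879e-01,
         8.20209752e-02],
       [ 9.99999332e-01,  2.32699692e-04,  1.13216753e-03,
        -1.13668117e-03],
       [ 1.00092889e-03,  3.15495323e-01, -9.48926604e-01,
        -1.42557680e-01],
       [ 0.00000000e+00,  0.00000000e+00,  0.00000000e+00,
         1.00000000e+00]])}
(array([ 37.51, -28.02,  -6.93]), array([[ 0.902,  0.431, -0.001],
       [ 0.431, -0.902,  0.002],
       [ 0.   , -0.002, -1.   ]]))
```

>>> {"name": "step_arm", "arguments": {"motion": [[8.5, 0, 0, -3.5, 0], [8.5, 3, -2.3, -7, 0], [8.5, 7, -5, -7, 0], [8.5, 11, -8, -7, 0], [8.5, 15, -11, -7, 0], [8.5, 19, -14, -7, 0], [8.5, 23, -17, -7, 0], [8.5, 27, -20, -7, 0], [8.5, 31, -23, -7, 0], [8.5, 34, -25.5, -7, 0], [8.5, 36.5, -27.3, -7, 0], [8.5, 37.5, -28, -7, 0], [8.5, 37.5, -28, -7, 0], [8.5, 37.5, -28, -7, 0], [8.5, 37.5, -28, -7, 0]]}}

```text
time: 1.6
tool_pos: [0.5081, -0.196, 0.3011]
tcp_rot: [3.064, 0.692, -0.001]
wrist_force: [0.3, -0.0, -1.1]
width: 0.992
grip_force: 0.0
```

```bash
cat > w.py <<'E'
from h import *
import sys
im,d,c,T,s=grab('wrist'); P=cloud(d,c,T); print(s['tool_pos'],s['q'],s['wrist_force'],s['torque'])
np.savez(sys.argv[1]+'.npz',im=im,P=P,d=d)
m=(d>0)&(P[...,2]>.174)&(P[...,2]<.188)&(np.hypot(P[...,0]-.509,P[...,1]+.194)<.05)
Q=P[m]
h=cv2.convexHull((Q[:,:2]*1000).astype(np.float32))
print('z',np.median(Q[:,2]),'bbox',Q.min(0),Q.max(0),(Q.min(0)+Q.max(0))/2,cv2.minEnclosingCircle(h))
vs=np.argwhere(m);a,b=vs.min(0),vs.max(0);print(a,b)
a=np.maximum(a-60,0);cr=im[a[0]:b[0]+60,a[1]:b[1]+60,::-1]
k=min(780/cr.shape[1],580/cr.shape[0]);cr=np.clip(cr.astype(float)*2,0,255).astype(np.uint8)
cv2.imwrite('pics/'+sys.argv[1]+'.png',cv2.resize(cr,None,fx=k,fy=k,interpolation=cv2.INTER_CUBIC));print('crop',a,k)
E
python3 w.py wr1
```

```text
[ 0.50807649 -0.19599775  0.30110378] [-4.13487586e-01 -2.00997030e-02  1.79276109e+00 -6.81475515e-04
  1.36927803e+00  7.13135363e-01] [ 0.33757477 -0.01586967 -1.0665876 ] [-0.03364944 -0.02671955 -0.07575041]
z 0.17825195090251916 bbox [ 0.48467112 -0.21858566  0.17400802] [ 0.53614345 -0.16679045  0.18063368] [ 0.51040729 -0.19268805  0.17732085] ((510.18145751953125, -192.82936096191406), 26.278512954711914)
[163 240] [229 309]
crop [103 180] 3.118279569892473
```

View pics/wr1.png

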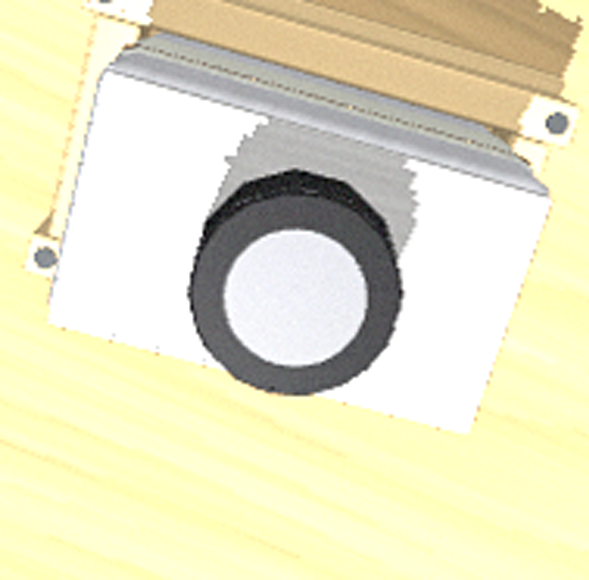

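>>> {"name": "step_arm", "arguments": {"motion": [[8.5, 0.2, -0.2, 2.5, 5], [8.5, 0.3, -0.2, 5, 10], [8.5, 0.3, -0.2, 6.6, 15], [8.5, 0.3, -0.2, 6.6, 15], [8.5, 0.3, -0.2, 6.6, 15], [8.5, 0.3, -0.2, 6.6, 15]]}}

```text
time: 2.25
tool_pos: [0.5112, -0.1925, 0.2368]
tcp_rot: [3.127, 0.289, 0.003]
wrist_force: [0.2, -1.2, 0.3]
width: 0.995
grip_force: 0.0
```

```bash
python3 w.py wr2; python3 - <<'E'
from h import *
s=bot.read_state();print(R.from_rotvec(s['tcp_rot']).as_matrix().round(3))
E
```

```text
[ 0.51115711 -0.19249298  0.23680537] [-4.05725222e-01  1.51007252e-02  1.87532450e+00 -5.92822077e-05
  1.24881153e+00  9.80569471e-01] [ 0.21631973 -1.20349138  0.30659835] [ 0.0280742   0.02585845 -0.00528723]
z 0.17824710506067498 bbox [ 0.48495527 -0.21874062  0.17400029] [ 0.53649706 -0.16677697  0.18099256] [ 0.51072616 -0.1927588   0.17749642] ((510.54376220703125, -192.98760986328125), 26.517105102539062)
[192 235] [274 321]
crop [132 175] 2.871287128712871
[[ 0.983  0.183  0.002]
 [ 0.183 -0.983 -0.001]
 [ 0.002  0.002 -1.   ]]
```

View pics/wr2.png

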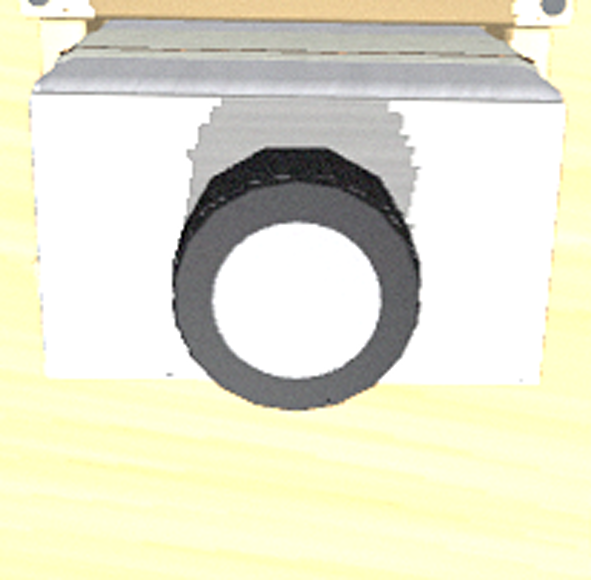

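A cap flat now faces along tool x, shown by the level edge (265–328,148) in the crop, so the pads will land on flats. The cap is centred under the tool to within 1 mm, so I'll descend.

>>> {"name": "step_arm", "arguments": {"motion": [[6.6, 0, 0, 1.5, 0], [6.6, 0, 0, 3, 0], [6.6, 0, 0, 4.5, 0], [6.6, 0, 0, 6, 0], [6.6, 0, 0, 7.2, 0], [6.6, 0, 0, 8, 0], [6.6, 0, 0, 8.4, 0], [6.6, 0, 0, 8.4, 0], [6.6, 0, 0, 8.4, 0]]}}

```text
time: 3.2
tool_pos: [0.511, -0.1918, 0.1518]
tcp_rot: [3.128, 0.289, 0.001]
wrist_force: [0.2, -0.3, -0.2]
width: 0.771
grip_force: 0.0
```

```bash
cat > s.py <<'E'
from h import *
s=bot.read_state();M=R.from_rotvec(s['tcp_rot']).as_matrix()
print('t',round(s['time'],2),'pos',s['tool_pos'].round(4),'F',s['wrist_force'].round(1),'M',s['torque'].round(3),'w',round(s['width']*85.4,1),'g',s['grip_force'],'yaw',np.degrees(np.arctan2(M[1,0],M[0,0])).round(2),'q6',s['q'][5].round(2))
E
python3 s.py
python3 - <<'E'
from h import *
im,*_=grab('wrist');cv2.imwrite('pics/wr3.png',im[...,::-1])
E
```

```text
t 3.2 pos [ 0.511  -0.1918  0.1518] F [ 0.2 -0.3 -0.2] M [-0.    -0.004  0.015] w 65.9 g 0.0 yaw 10.54 q6 0.98
```

View pics/wr3.png

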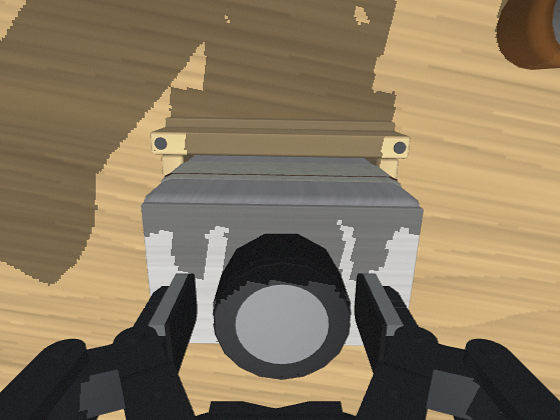

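>>> {"name": "step_arm", "arguments": {"motion": [[6.6, -0.1, 0.15, 0, 0], [6.6, -0.1, 0.15, 0, 0], [5.8, -0.1, 0.15, 0, 0], [5.4, -0.1, 0.15, 0, 0], [5.2, -0.1, 0.15, 0, 0], [5.0, -0.1, 0.15, 0, 0], [5.0, -0.1, 0.15, 0, 0], [5.0, -0.1, 0.15, 0, 0]], "force": 30}}

```text
time: 4.05
tool_pos: [0.5101, -0.1938, 0.1518]
tcp_rot: [3.127, 0.289, 0.001]
wrist_force: [-0.7, -1.8, 3.3]
width: 0.587
grip_force: 24.9
```

```bash
python3 s.py
```

```text
t 4.05 pos [ 0.5101 -0.1938  0.1518] F [-0.7 -1.8  3.3] M [-0.421  0.111  0.025] w 50.1 g 24.888410432031378 yaw 10.54 q6 0.98
```

>>> {"name": "step_arm", "arguments": {"motion": [[4, 0, 0, 0, 0], [4, 0, 0, 0.1, 0], [4, 0, 0, 0.2, 0], [4, 0, 0, 0.3, 0], [4, 0, 0, 0.4, 0], [4, 0, 0, 0.4, 0], [4, 0, 0, 0.4, 0]], "force": 40}}

```text
time: 4.75
tool_pos: [0.5101, -0.1937, 0.1487]
tcp_rot: [3.127, 0.289, 0.001]
wrist_force: [-3.2, -2.9, 9.0]
width: 0.588
grip_force: 41.8
```

```bash
python3 s.py
```

```text
t 4.75 pos [ 0.5101 -0.1937  0.1487] F [-3.2 -2.9  9. ] M [-0.378  0.477  0.019] w 50.2 g 41.81023971643299 yaw 10.55 q6 0.98
```

>>> {"name": "step_arm", "arguments": {"motion": [[4, 0, 0, 0.1, 0], [4, 0, 0, 0.18, 0], [4, 0, 0, 0.18, 0], [4, 0, 0, 0.18, 0]]}}

```text
time: 5.15
tool_pos: [0.5102, -0.1937, 0.1472]
tcp_rot: [3.127, 0.289, 0.001]
wrist_force: [-4.4, -2.2, 10.5]
width: 0.586
grip_force: 42.0
```

```bash
python3 s.py
```

```text
t 5.15 pos [ 0.5102 -0.1937  0.1472] F [-4.4 -2.2 10.5] M [-0.327  0.583  0.003] w 50.0 g 42.03438213095069 yaw 10.55 q6 0.98
```

>>> {"name": "step_arm", "arguments": {"motion": [[4, 0, 0, 0.06, 0], [4, 0, 0, 0.06, -2], [4, 0, 0, 0.06, -4], [4, 0, 0, 0.06, -6], [4, 0, 0, 0.06, -8], [4, 0, 0, 0.06, -8]]}}

```text
time: 5.75
tool_pos: [0.511, -0.1936, 0.147]
tcp_rot: [3.099, 0.507, 0.004]
wrist_force: [-2.0, -1.4, 11.6]
width: 0.585
grip_force: 42.0
```

```bash
python3 s.py
```

```text
t 5.75 pos [ 0.511  -0.1936  0.147 ] F [-2.  -1.4 11.6] M [-0.199  0.337  0.023] w 50.0 g 42.048550229519606 yaw 18.58 q6 0.84
```

>>> {"name": "step_arm", "arguments": {"motion": [[4, 0, 0, 0, -3], [4, 0, 0, 0, -6], [4, 0, 0, 0, -9], [4, 0, 0, 0, -12], [4, 0, 0, 0, -12]]}}

```text
time: 6.25
tool_pos: [0.5115, -0.1934, 0.1472]
tcp_rot: [3.029, 0.829, 0.006]
wrist_force: [-0.7, -0.3, 11.1]
width: 0.588
grip_force: 42.0
```

```bash
python3 s.py
```

```text
t 6.25 pos [ 0.5115 -0.1934  0.1472] F [-0.7 -0.3 11.1] M [-0.093  0.13   0.001] w 50.2 g 42.03919652849436 yaw 30.6 q6 0.63
```

>>> {"name": "step_arm", "arguments": {"motion": [[4, 0, 0, 0, -3], [4, 0, 0, 0, -6], [4, 0, 0, 0, -9], [4, 0, 0, 0, -9]]}}

```text
time: 6.65
tool_pos: [0.5114, -0.1931, 0.1471]
tcp_rot: [2.955, 1.064, 0.005]
wrist_force: [-2.0, 1.1, 10.9]
width: 0.582
grip_force: 42.1
```

```bash
python3 s.py
```

```text
t 6.65 pos [ 0.5114 -0.1931  0.1471] F [-2.   1.1 10.9] M [0.077 0.187 0.022] w 49.7 g 42.05118474550545 yaw 39.6 q6 0.47
```

>>> {"name": "step_arm", "arguments": {"motion": [[4, 0, 0, 0.03, 0], [4, 0, 0, 0.03, -1.5], [4, 0, 0, 0.03, -3], [4, 0, 0, 0.03, -3]], "force": 32}}

```text
time: 7.05
tool_pos: [0.5114, -0.1931, 0.1469]
tcp_rot: [2.926, 1.14, 0.005]
wrist_force: [-1.7, 1.0, 10.7]
width: 0.589
grip_force: 42.1
```

```bash
python3 s.py
```

```text
t 7.05 pos [ 0.5114 -0.1931  0.1469] F [-1.7  1.  10.7] M [0.129 0.24  0.017] w 50.3 g 42.09157736040652 yaw 42.56 q6 0.42
```

>>> {"name": "step_arm", "arguments": {"motion": [[4, 0, 0, 0.05, 0], [4, 0, 0, 0.05, -1.5], [4, 0, 0, 0.05, -3], [4, 0, 0, 0.05, -3]]}}

```text
time: 7.45
tool_pos: [0.5113, -0.193, 0.1464]
tcp_rot: [2.896, 1.216, 0.005]
wrist_force: [-1.6, 1.5, 10.8]
width: 0.587
grip_force: 42.1
```

```bash
python3 s.py
```

```text
t 7.45 pos [ 0.5113 -0.193   0.1464] F [-1.6  1.5 10.8] M [ 0.181  0.238 -0.042] w 50.2 g 42.149819168262184 yaw 45.56 q6 0.37
```

>>> {"name": "step_arm", "arguments": {"motion": [[4, 0, 0, 0, 0], [4, 0, 0, 0.04, -1.5], [4, 0, 0, 0.04, -3], [4, 0, 0, 0.04, -3]], "force": 60}}

```text
time: 7.85
tool_pos: [0.5113, -0.193, 0.1464]
tcp_rot: [2.863, 1.291, 0.005]
wrist_force: [-1.6, 1.7, 14.0]
width: 0.579
grip_force: 62.3
```

```bash
python3 s.py
```

```text
t 7.85 pos [ 0.5113 -0.193   0.1464] F [-1.6  1.7 14. ] M [ 0.198  0.453 -0.018] w 49.5 g 62.283349335193634 yaw 48.56 q6 0.32
```

>>> {"name": "step_arm", "arguments": {"motion": [[4, 0, 0, -0.03, -1], [4, 0, 0, -0.03, -2], [4, 0, 0, -0.03, -3], [4, 0, 0, -0.03, -3]]}}

```text
time: 8.25
tool_pos: [0.5112, -0.1929, 0.1465]
tcp_rot: [2.828, 1.366, 0.005]
wrist_force: [-1.9, 1.9, 12.4]
width: 0.581
grip_force: 62.1
```

```bash
python3 s.py
```

```text
t 8.25 pos [ 0.5112 -0.1929  0.1465] F [-1.9  1.9 12.4] M [ 0.168  0.451 -0.035] w 49.7 g 62.1153774484992 yaw 51.55 q6 0.26
```

>>> {"name": "step_arm", "arguments": {"motion": [[4, 0, 0, 0, -1], [4, 0, 0, 0, -2], [4, 0, 0, 0, -3], [4, 0, 0, 0, -3]]}}

```text
time: 8.65
tool_pos: [0.5111, -0.1929, 0.1465]
tcp_rot: [2.791, 1.439, 0.004]
wrist_force: [-2.4, 2.2, 12.6]
width: 0.586
grip_force: 62.2
```

```bash
python3 s.py
```

```text
t 8.65 pos [ 0.5111 -0.1929  0.1465] F [-2.4  2.2 12.6] M [ 0.241  0.421 -0.039] w 50.0 g 62.158000096678734 yaw 54.55 q6 0.21
```

>>> {"name": "step_arm", "arguments": {"motion": [[4, 0, 0, 0, -1], [4, 0, 0, 0, -2], [4, 0, 0, 0, -3], [4, 0, 0, 0, -3]]}}

```text
time: 9.05
tool_pos: [0.5111, -0.1929, 0.1465]
tcp_rot: [2.753, 1.512, 0.004]
wrist_force: [-2.2, 1.4, 13.5]
width: 0.584
grip_force: 62.2
```

```bash
python3 s.py
```

```text
t 9.05 pos [ 0.5111 -0.1929  0.1465] F [-2.2  1.4 13.5] M [0.219 0.457 0.011] w 49.9 g 62.182247741147876 yaw 57.55 q6 0.16
```

>>> {"name": "step_arm", "arguments": {"motion": [[4, 0, 0, -0.01, -1], [4, 0, 0, -0.01, -2], [4, 0, 0, -0.01, -3], [4, 0, 0, -0.01, -3]]}}

```text
time: 9.45
tool_pos: [0.511, -0.1929, 0.1465]
tcp_rot: [2.712, 1.583, 0.004]
wrist_force: [-2.1, 1.2, 13.3]
width: 0.583
grip_force: 62.1
```

```bash
python3 s.py
```

```text
t 9.45 pos [ 0.511  -0.1929  0.1465] F [-2.1  1.2 13.3] M [ 0.203  0.406 -0.032] w 49.8 g 62.149352207779884 yaw 60.55 q6 0.11
```

>>> {"name": "step_arm", "arguments": {"motion": [[4, 0, 0, 0, -1], [4, 0, 0, 0, -2], [4, 0, 0, 0, -3], [4, 0, 0, 0, -3]]}}

```text
time: 9.85
tool_pos: [0.5109, -0.1929, 0.1465]
tcp_rot: [2.67, 1.654, 0.004]
wrist_force: [-2.7, 1.9, 12.4]
width: 0.583
grip_force: 62.2
```

```bash
python3 s.py
```

```text
t 9.85 pos [ 0.5109 -0.1929  0.1465] F [-2.7  1.9 12.4] M [ 0.206  0.477 -0.067] w 49.8 g 62.159682400524616 yaw 63.55 q6 0.05
```

>>> {"name": "step_arm", "arguments": {"motion": [[4, 0, 0, 0, -1], [4, 0, 0, 0, -2], [4, 0, 0, 0, -3], [4, 0, 0, 0, -3]]}}

```text
time: 10.25
tool_pos: [0.5109, -0.1929, 0.1464]
tcp_rot: [2.626, 1.723, 0.003]
wrist_force: [-3.3, 1.8, 13.5]
width: 0.582
grip_force: 62.2
```

```bash
python3 s.py
```

```text
t 10.25 pos [ 0.5109 -0.1929  0.1464] F [-3.3  1.8 13.5] M [ 0.167  0.509 -0.047] w 49.7 g 62.17420754022896 yaw 66.55 q6 0.0
```

>>> {"name": "step_arm", "arguments": {"motion": [[4, 0, 0, 0, -1], [4, 0, 0, 0, -2], [4, 0, 0, 0, -3], [4, 0, 0, 0, -3]]}}

```text
time: 10.65
tool_pos: [0.5108, -0.193, 0.1465]
tcp_rot: [2.58, 1.791, 0.003]
wrist_force: [-3.3, 0.7, 12.9]
width: 0.582
grip_force: 62.2
```

```bash
python3 s.py
```

```text
t 10.65 pos [ 0.5108 -0.193   0.1465] F [-3.3  0.7 12.9] M [ 0.132  0.568 -0.047] w 49.7 g 62.18408684246242 yaw 69.55 q6 -0.05
```

>>> {"name": "step_arm", "arguments": {"motion": [[4, 0, 0, 0, -1], [4, 0, 0, 0, -2], [4, 0, 0, 0, -3], [4, 0, 0, 0, -3]]}}

```text
time: 11.05
tool_pos: [0.5107, -0.193, 0.1464]
tcp_rot: [2.532, 1.858, 0.003]
wrist_force: [-3.1, 1.3, 14.2]
width: 0.579
grip_force: 62.2
```

```bash
python3 s.py
```

```text
t 11.05 pos [ 0.5107 -0.193   0.1464] F [-3.1  1.3 14.2] M [ 0.192  0.585 -0.012] w 49.4 g 62.19270226545632 yaw 72.55 q6 -0.1
```

>>> {"name": "step_arm", "arguments": {"motion": [[4, 0, 0, -0.01, -1], [4, 0, 0, -0.01, -2], [4, 0, 0, -0.01, -3], [4, 0, 0, -0.01, -3]]}}

```text
time: 11.45
tool_pos: [0.5107, -0.1931, 0.1465]
tcp_rot: [2.482, 1.924, 0.003]
wrist_force: [-3.8, 1.1, 12.2]
width: 0.584
grip_force: 62.1
```

```bash
python3 s.py
```

```text
t 11.45 pos [ 0.5107 -0.1931  0.1465] F [-3.8  1.1 12.2] M [0.096 0.562 0.006] w 49.9 g 62.141940565779805 yaw 75.55 q6 -0.16
```

>>> {"name": "step_arm", "arguments": {"motion": [[4, 0, 0, 0, -1], [4, 0, 0, 0, -2], [4, 0, 0, 0, -3], [4, 0, 0, 0, -3]]}}

```text
time: 11.85
tool_pos: [0.5106, -0.1931, 0.1464]
tcp_rot: [2.431, 1.988, 0.002]
wrist_force: [-3.4, 0.7, 12.7]
width: 0.585
grip_force: 62.1
```

```bash
python3 s.py
```

```text
t 11.85 pos [ 0.5106 -0.1931  0.1464] F [-3.4  0.7 12.7] M [ 0.065  0.523 -0.05 ] w 49.9 g 62.14904970489442 yaw 78.56 q6 -0.21
```

>>> {"name": "step_arm", "arguments": {"motion": [[4, 0, 0, 0, -1], [4, 0, 0, 0, -2], [4, 0, 0, 0, -3], [4, 0, 0, 0, -3]]}}

```text
time: 12.25
tool_pos: [0.5106, -0.1932, 0.1465]
tcp_rot: [2.378, 2.051, 0.002]
wrist_force: [-4.4, 0.8, 12.6]
width: 0.584
grip_force: 62.2
```

```bash
python3 s.py
```

```text
t 12.25 pos [ 0.5106 -0.1932  0.1465] F [-4.4  0.8 12.6] M [ 0.052  0.579 -0.015] w 49.8 g 62.152431746944785 yaw 81.55 q6 -0.26
```

>>> {"name": "step_arm", "arguments": {"motion": [[4, 0, 0, 0, -1], [4, 0, 0, 0, -2], [4, 0, 0, 0, -3], [4, 0, 0, 0, -3]]}}

```text
time: 12.65
tool_pos: [0.5106, -0.1932, 0.1465]
tcp_rot: [2.323, 2.112, 0.002]
wrist_force: [-3.9, 0.1, 13.3]
width: 0.584
grip_force: 62.2
```

```bash
python3 s.py
```

```text
t 12.65 pos [ 0.5106 -0.1932  0.1465] F [-3.9  0.1 13.3] M [ 0.038  0.564 -0.009] w 49.9 g 62.154045375064015 yaw 84.56 q6 -0.31
```

>>> {"name": "step_arm", "arguments": {"motion": [[4, 0, 0, 0, -1], [4, 0, 0, 0, -2], [4, 0, 0, 0, -3], [4, 0, 0, 0, -3]]}}

```text
time: 13.05
tool_pos: [0.5106, -0.1933, 0.1465]
tcp_rot: [2.267, 2.173, 0.002]
wrist_force: [-3.7, 0.3, 13.0]
width: 0.583
grip_force: 62.2
```

```bash
python3 s.py
```

```text
t 13.05 pos [ 0.5106 -0.1933  0.1465] F [-3.7  0.3 13. ] M [ 0.011  0.578 -0.006] w 49.8 g 62.1513004694134 yaw 87.55 q6 -0.37
```

>>> {"name": "step_arm", "arguments": {"motion": [[4, 0, 0, 0, -1], [4, 0, 0, 0, -2], [4, 0, 0, 0, -3], [4, 0, 0, 0, -3]]}}

```text
time: 13.45
tool_pos: [0.5106, -0.1934, 0.1465]
tcp_rot: [2.209, 2.231, 0.002]
wrist_force: [-3.9, 0.2, 12.6]
width: 0.581
grip_force: 62.1
```

```bash
python3 s.py
```

```text
t 13.45 pos [ 0.5106 -0.1934  0.1465] F [-3.9  0.2 12.6] M [-0.06   0.628 -0.011] w 49.6 g 62.13980147615075 yaw 90.56 q6 -0.42
```

>>> {"name": "step_arm", "arguments": {"motion": [[4, 0, 0, 0, -1], [4, 0, 0, 0, -2], [4, 0, 0, 0, -3], [4, 0, 0, 0, -3]]}}

```text
time: 13.85
tool_pos: [0.5105, -0.1937, 0.1465]
tcp_rot: [2.151, 2.287, 0.001]
wrist_force: [-5.0, -1.4, 12.6]
width: 0.575
grip_force: 62.1
```

```bash
python3 s.py; python3 - <<'E'
from h import *
im,*_=grab('wrist');cv2.imwrite('pics/wr4.png',im[...,::-1])
E
```

```text
t 13.85 pos [ 0.5105 -0.1937  0.1465] F [-5.  -1.4 12.6] M [-0.267  0.687 -0.271] w 49.1 g 62.14152490720153 yaw 93.53 q6 -0.47
```

View pics/wr4.png

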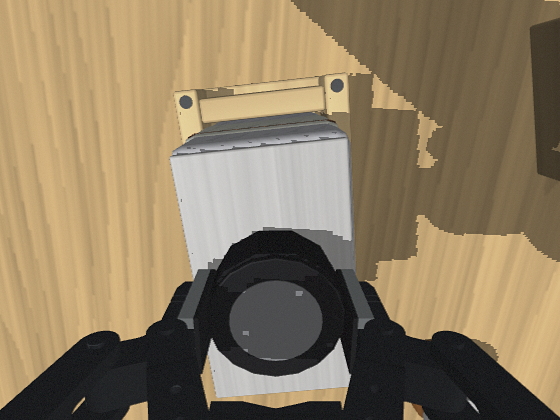

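The torque has jumped to -0.27 N m after 83°, so the cap is at its stop, and the picture shows it square between the pads. Next I'll lift it gently and check the force.

>>> {"name": "step_arm", "arguments": {"motion": [[4, 0, 0, -0.2, 0], [4, 0, 0, -0.4, 0], [4, 0, 0, -0.6, 0], [4, 0, 0, -0.8, 0], [4, 0, 0, -0.8, 0]]}}

```text
time: 14.4
tool_pos: [0.5102, -0.1937, 0.1527]
tcp_rot: [2.151, 2.288, -0.0]
wrist_force: [-0.1, -4.1, 4.9]
width: 0.582
grip_force: 62.1
```

```bash
python3 s.py
```

```text
t 14.4 pos [ 0.5102 -0.1937  0.1527] F [-0.1 -4.1  4.9] M [-0.721  0.015 -0.105] w 49.7 g 62.14580716565251 yaw 93.55 q6 -0.47
```

>>> {"name": "step_arm", "arguments": {"motion": [[4, 0, 0, -0.2, 0], [4, 0, 0, -0.4, 0], [4, 0, 0, -0.6, 0], [4, 0, 0, -0.6, 0]]}}

```text
time: 14.8
tool_pos: [0.5095, -0.1934, 0.1573]
tcp_rot: [-2.151, -2.289, 0.001]
wrist_force: [1.7, -5.4, -1.0]
width: 0.58
grip_force: 63.1
```

```bash
python3 s.py
```

```text
t 14.8 pos [ 0.5095 -0.1934  0.1573] F [ 1.7 -5.4 -1. ] M [-0.873 -0.185 -0.181] w 49.5 g 63.136722994968295 yaw 93.54 q6 -0.47
```

>>> {"name": "step_arm", "arguments": {"motion": [[4, 0, 0, -0.3, 0], [4, 0, 0, -0.6, 0], [4, 0, 0, -0.9, 0], [4, 0, 0, -0.9, 0]]}}

```text
time: 15.2
tool_pos: [0.5095, -0.1925, 0.1672]
tcp_rot: [-2.15, -2.288, -0.001]
wrist_force: [0.7, 0.3, 0.0]
width: 0.582
grip_force: 63.3
```

```bash
python3 s.py
```

```text
t 15.2 pos [ 0.5095 -0.1925  0.1672] F [0.7 0.3 0. ] M [ 0.02  -0.188 -0.012] w 49.7 g 63.26077423989773 yaw 93.56 q6 -0.47
```

The cap has come free. I'll lift it clear and work out the shift to the tray.

>>> {"name": "step_arm", "arguments": {"motion": [[4, 0, 0, -1, 0], [4, 0, 0, -2, 0], [4, 0, 0, -4, 0], [4, 0, 0, -6, 0], [4, 0, 0, -8, 0], [4, 0, 0, -9, 0], [4, 0, 0, -9, 0], [4, 0, 0, -9, 0]]}}

```text
time: 16.0
tool_pos: [0.5095, -0.1931, 0.257]
tcp_rot: [-2.151, -2.289, 0.0]
wrist_force: [-0.3, -0.2, -0.8]
width: 0.58
grip_force: 63.3
```

```bash
python3 s.py; python3 - <<'E'
from h import *
print(rel([.5225,.151,.20]))
im,d,c,T,s=grab('wrist');cv2.imwrite('pics/wr5.png',im[...,::-1]);P=cloud(d,c,T)
m=(d>0)&(np.hypot(P[...,0]-.5095,P[...,1]+.1925)<.022)
Q=P[m];hh,e=np.histogram(Q[:,2],bins=np.arange(.14,.32,.004));print(list(zip(e.round(3),hh)))
E
```

```text
t 16.0 pos [ 0.5095 -0.1931  0.257 ] F [-0.3 -0.2 -0.8] M [0.011 0.016 0.045] w 49.5 g 63.30812229774892 yaw 93.55 q6 -0.47
(array([34.26,  3.43,  5.7 ]), array([[-0.062,  0.998, -0.   ],
       [ 0.998,  0.062,  0.   ],
       [ 0.   , -0.   , -1.   ]]))
[(np.float64(0.14), np.int64(43)), (np.float64(0.144), np.int64(492)), (np.float64(0.148), np.int64(27)), (np.float64(0.152), np.int64(36)), (np.float64(0.156), np.int64(117)), (np.float64(0.16), np.int64(682)), (np.float64(0.164), np.int64(282)), (np.float64(0.168), np.int64(587)), (np.float64(0.172), np.int64(46)), (np.float64(0.176), np.int64(396)), (np.float64(0.18), np.int64(1)), (np.float64(0.184), np.int64(0)), (np.float64(0.188), np.int64(0)), (np.float64(0.192), np.int64(0)), (np.float64(0.196), np.int64(0)), (np.float64(0.2), np.int64(0)), (np.float64(0.204), np.int64(0)), (np.float64(0.208), np.int64(0)), (np.float64(0.212), np.int64(0)), (np.float64(0.216), np.int64(0)), (np.float64(0.22), np.int64(0)), (np.float64(0.224), np.int64(0)), (np.float64(0.228), np.int64(0)), (np.float64(0.232), np.int64(0)), (np.float64(0.236), np.int64(0)), (np.float64(0.24), np.int64(0)), (np.float64(0.244), np.int64(0)), (np.float64(0.248), np.int64(0)), (np.float64(0.252), np.int64(0)), (np.float64(0.256), np.int64(0)), (np.float64(0.26), np.int64(0)), (np.float64(0.264), np.int64(0)), (np.float64(0.268), np.int64(0)), (np.float64(0.272), np.int64(0)), (np.float64(0.276), np.int64(0)), (np.float64(0.28), np.int64(8792)), (np.float64(0.284), np.int64(879)), (np.float64(0.288), np.int64(0)), (np.float64(0.292), np.int64(0)), (np.float64(0.296), np.int64(0)), (np.float64(0.3), np.int64(0)), (np.float64(0.304), np.int64(0)), (np.float64(0.308), np.int64(0)), (np.float64(0.312), np.int64(0))]
```

View pics/wr5.png

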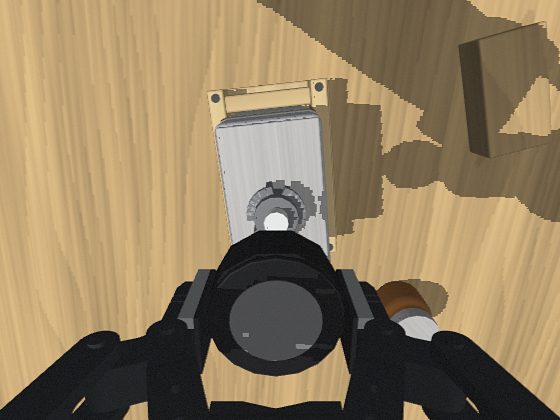

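The cap is held level, with its top at z of about 0.283 and its underside near TCP height. I'll carry it to the tray.

>>> {"name": "step_arm", "arguments": {"motion": [[4, 1, 0.1, 0, 0], [4, 3, 0.3, 0, 0], [4, 6, 0.6, 0, 0], [4, 9, 0.9, 0, 0], [4, 12, 1.3, 0, 0], [4, 15, 1.6, 0, 0], [4, 18, 1.9, 0, 0], [4, 21, 2.2, 0, 0], [4, 24, 2.5, 1, 0], [4, 27, 2.8, 3, 0], [4, 30, 3.1, 5, 0], [4, 32.5, 3.4, 8, 0], [4, 34, 3.6, 11, 0], [4, 34.4, 3.6, 14, 0], [4, 34.4, 3.6, 17, 0], [4, 34.4, 3.6, 19, 0], [4, 34.4, 3.6, 20, 0], [4, 34.4, 3.6, 20, 0], [4, 34.4, 3.6, 20, 0]]}}

```text
time: 17.95
tool_pos: [0.5248, 0.1525, 0.0577]
tcp_rot: [2.152, 2.289, 0.001]
wrist_force: [1.0, 0.2, -0.5]
width: 0.581
grip_force: 63.3
```

```bash
python3 s.py; python3 - <<'E'
from h import *
im,d,c,T,s=grab('wrist');P=cloud(d,c,T);M=R.from_rotvec(s['tcp_rot']).as_matrix()
p=s['tool_pos'];m=(d>0)&(np.hypot(P[...,0]-p[0],P[...,1]-p[1])<.015)&(P[...,2]>p[2]+.01);print('captop rel',np.median(P[m][:,2])-p[2])
m=(d>0)&(np.abs(P[...,2]-.007)<.006)&(np.abs(P[...,0]-p[0])<.05)&(np.abs(P[...,1]-p[1]-.06)<.02);print('floor',m.sum(),np.median(P[m][:,2]))
cv2.imwrite('pics/wr6.png',im[...,::-1])
E
```

```text
t 17.95 pos [0.5248 0.1525 0.0577] F [ 1.   0.2 -0.5] M [-0.016 -0.002  0.033] w 49.6 g 63.307515447959304 yaw 93.54 q6 0.18
captop rel 0.02666174601461875
floor 15463 0.006964231939818377
```

View pics/wr6.png

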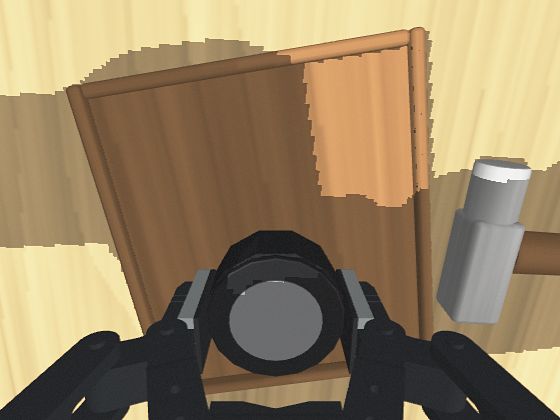

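The cap is over the middle of the tray, clear of all four walls, with the hammer head outside at (485,240). I'll lower it until it touches.

>>> {"name": "step_arm", "arguments": {"motion": [[4, 0, 0, 1.5, 0], [4, 0, 0, 3, 0], [4, 0, 0, 4, 0], [4, 0, 0, 4.5, 0], [4, 0, 0, 4.8, 0], [4, 0, 0, 4.9, 0], [4, 0, 0, 4.9, 0], [4, 0, 0, 4.9, 0]], "force": 30}}

```text
time: 18.8
tool_pos: [0.5249, 0.1524, 0.0086]
tcp_rot: [2.151, 2.289, 0.001]
wrist_force: [-0.1, -0.2, -0.9]
width: 0.584
grip_force: 63.3
```

```bash
python3 s.py
```

```text
t 18.8 pos [0.5249 0.1524 0.0086] F [-0.1 -0.2 -0.9] M [-0.003  0.03  -0.011] w 49.9 g 63.308396972715855 yaw 93.54 q6 0.18
```

>>> {"name": "step_arm", "arguments": {"motion": [[4, 0, 0, 0.05, 0], [4, 0, 0, 0.1, 0], [4, 0, 0, 0.1, 0]]}}

```text
time: 19.1
tool_pos: [0.5245, 0.1523, 0.0073]
tcp_rot: [2.152, 2.289, 0.0]
wrist_force: [-0.3, 0.3, -0.5]
width: 0.582
grip_force: 63.3
```

```bash
python3 s.py
```

```text
t 19.1 pos [0.5245 0.1523 0.0073] F [-0.3  0.3 -0.5] M [ 0.004 -0.041  0.008] w 49.7 g 63.308462435379624 yaw 93.54 q6 0.18
```

>>> {"name": "step_arm", "arguments": {"motion": [[4, 0, 0, 0.05, 0], [4, 0, 0, 0.1, 0], [4, 0, 0, 0.1, 0]]}}

```text
time: 19.4
tool_pos: [0.5246, 0.1524, 0.0071]
tcp_rot: [2.152, 2.289, 0.0]
wrist_force: [-2.7, -0.6, 7.2]
width: 0.585
grip_force: 64.1
```

```bash
python3 s.py
```

```text
t 19.4 pos [0.5246 0.1524 0.0071] F [-2.7 -0.6  7.2] M [-0.114  0.397  0.   ] w 49.9 g 64.1089445259422 yaw 93.55 q6 0.18
```

>>> {"name": "step_arm", "arguments": {"motion": [[5.1, 0, 0, -0.05, 0], [5.3, 0, 0, -0.05, 0], [5.6, 0, 0, -0.05, 0], [6.2, 0, 0, -0.05, 0], [7, 0, 0, -0.05, 0], [7, 0, 0, -0.05, 0], [7, 0, 0, -0.05, 0]]}}

```text
time: 20.1
tool_pos: [0.5245, 0.1523, 0.0066]
tcp_rot: [-2.152, -2.289, 0.0]
wrist_force: [0.8, -0.6, 0.3]
width: 0.818
grip_force: 0.0
```

```bash
python3 s.py
```

```text
t 20.1 pos [0.5245 0.1523 0.0066] F [ 0.8 -0.6  0.3] M [ 0.014 -0.032 -0.031] w 69.9 g 0.0 yaw 93.54 q6 0.18
```

>>> {"name": "step_arm", "arguments": {"motion": [[7, 0, 0, -1, 0], [7, 0, 0, -2, 0], [7, 0, 0, -4, 0], [7, 0, 0, -7, 0], [7, 0, 0, -11, 0], [7, 0, 0, -15, 0], [7, 0, 0, -18, 0], [7, 0, 0, -18, 0], [7, 0, 0, -18, 0]]}}

```text
time: 21.0
tool_pos: [0.5253, 0.1525, 0.1887]
tcp_rot: [2.15, 2.288, 0.005]
wrist_force: [0.2, 0.1, -0.2]
width: 0.819
grip_force: 0.0
```

```bash
python3 s.py; python3 - <<'E'
from h import *
im,d,c,T,s=grab('wrist');P=cloud(d,c,T)
m=(d>0)&(np.hypot(P[...,0]-.5245,P[...,1]-.152)<.05)&(P[...,2]>.025)&(P[...,2]<.06)
Q=P[m];t=Q[Q[:,2]>.029];print('top z',np.percentile(t[:,2],[5,50,95]),'xy',(t.min(0)+t.max(0))/2)
cv2.imwrite('pics/wr7.png',im[...,::-1])
E
```

```text
t 21.0 pos [0.5253 0.1525 0.1887] F [ 0.2  0.1 -0.2] M [-0.014 -0.007 -0.051] w 69.9 g 0.0 yaw 93.54 q6 0.18
top z [0.03154444 0.03308771 0.03435325] xy [0.52517297 0.15438795 0.03239472]
```

View pics/wr7.png

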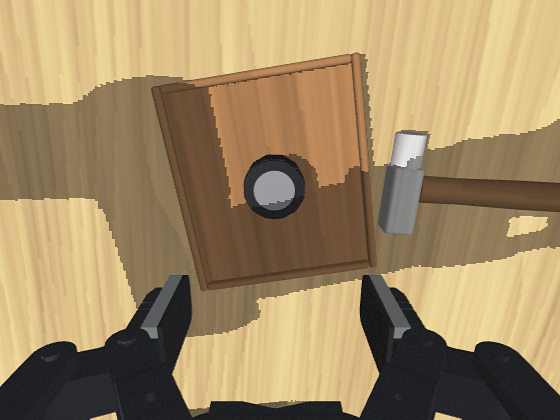

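The cap lies flat in the middle of the tray at (274,187), top up, with its top at z = 0.033. It is released and the arm is clear, so I'm handing in.

```bash
python3 -c "from workcell import bot; print(bot.finish_job())"
```

```text
the job is handed in; nothing more can be done
None
```

The cap was pushed down, turned about 83° anticlockwise to its stop (about 0.27 N m), lifted straight off and set top side up in the middle of the tray; the job was handed in at about 21 s, with no verdict returned.

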